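Find the tired leaf spring

ROBOT

A 7-joint arm with a two-finger parallel gripper is mounted at the origin on the work surface. World frame = base frame: x ahead of the robot, y to its left, z up, the work surface at z = 0. Lengths are in m, angles in rad, forces in N, time in s.
With the tool pointing down it reaches from about 0.4 to 0.925 m from the base axis. Payload 4.1 kg.
Tool frame: the origin (TCP) lies midway between the tips of the shut fingers; the grasp point (between the pads) lies 19 mm behind it (bot.grip_point_offset is the z of the grasp point in the tool frame, in m); z points along the fingers, y is the line along which they close (so a half turn about z gives the same grasp; the last joint's range is limited). The gripper opens to 85 mm and grips with 20 to 120 N. Pads are 22 mm wide; open, the fingers measure 114 mm over their backs; the gripper's body (76 mm by 85 mm) begins 54 mm behind the grasp point. The pads swing forward as they close: fully open they stand 13 mm farther back than shut.
Start: joints at [-1.425, 0.398, 0.045, 1.537, -0.019, 1.207, -0.051], TCP at [0.158, 0.631, 0.231] pointing down, gripper open.
Joint ranges: [-2.82, 2.82], [-0.49, 2.23], [-1.37, 1.46], [0, 2.46], [-1.36, 4.5], [0.23, 2], [-2.94, 2.94]. Speed limits (rad/s): [2.57, 2.57, 3.14, 3.14, 3.14, 3.14, 3.14].

INTERFACE

Orientations are given as a 3x3 rotation matrix whose columns are the frame's x, y, z axes.
In Python, from rig import bot gives the robot as it stands. The module is installed in compiled form; this text tells all that it offers. Calls block until the motion is done:
- bot.move_ptp(position, orientation): joint-space move of the TCP to a pose.
- bot.movel(position, rotation=None, speed=0.15): straight line of the TCP; rotation=None keeps the orientation; speed is the mean speed in m/s.
- bot.move_j(angles): joint-space move.
- bot.set_gripper(opening): opening from 0.0 (shut) to 1.0 (fully open); the grip force is fixed at half the most; returns when the fingers have stopped.
- bot.sleep(seconds).
- bot.solve_ik(position, orientation): joint angles nearest the present ones, or None.
- bot.camera(name): name is "scene" or "top"; returns a dict with "img" (400x640x3 uint8, red, green, blue), "depth" (400x640 float32, m along the optical axis (not along the pixel's ray), 0 where there is no reading), "camera_matrix" (3x3 intrinsics, pixels), "cam_to_world" (4x4, takes a point from camera to world coordinates). Camera axes: x right, y down, z forward; pixel columns grow to the right and rows downward; lengths in m; the calibration is good to about 2 mm. A picture is of the moment at which its call begins.
A pose or a line that the arm cannot do raises bot.MotionError and nothing moves.
- bot.hand_in(): hands the job in; it is judged then, once.
Trained networks look in the newest picture that a camera, given by its name, has taken for a name from the list of things; names that differ only in an ending like _2 or _b are one class to them, and where a whole thing is asked for, a point or a joint stands for the part that bears it (a point fixed in the world has none). Each returns a list of dicts, best first, with "conf" (0 to 1); they miss things now and then, are a little off and sometimes report something else, mostly with a low value. They report only what shows in the picture. A call takes as long as a camera call. They do not tell look-alikes from the thing itself.
- bot.cut_out(camera, thing): "pixels" (400x640 bool, what is visible of it).
- bot.mark_of(camera, thing): "position" ([x, y, z] in m, in world coordinates, good to about 4 mm: a listed point, or the origin of a listed thing).
Readings, each from a call of its own:
- bot.read_time(): time.
- bot.read_joint_positions(): joint angles.
- bot.read_dq(): joint speeds.
- bot.read_effort(): joint torques, N m.
- bot.read_tool_pos(): TCP position.
- bot.read_tcp_rot(): TCP orientation.
- bot.read_ft_force(): force on the tool from outside, world axes, zero at the start.
- bot.read_wrist_torque(): the same for the moment, N m.
- bot.read_opening(): opening from 0.0 (shut) to 1.0 (fully open).
- bot.read_finger_force(): force on a finger pad.
Only numpy, scipy, OpenCV 4.12 (cv2) and the standard library are available. Lean on these libraries where they do the work, as an engineer would, in place of code of your own. Each camera call takes 0.05 s, during which the arm holds its last target. There are 200 camera calls.

TASK

Two leaf springs are clamped by one end in the test stands, and one of them has gone soft. Press the left-hand spring (the robot's left) down at the middle of its free length with about 8 newtons, hold it a second, let it up and see how far its pointer was driven down, then do the same with the right-hand one; never press a spring with more than 15 newtons. Then slide the brass marker on the little rail between the stands all the way to the side of the softer spring, and leave it there.

Things in the scene. Friction and masses are not known exactly. Their poses are not given: they have to be found in the camera images.
- stand_a: test stand, 300 x 90 mm wooden foot: bare steel leaf spring 30 wide, 3 thick, 190 mm free, level, top face at height 92 mm, held at its robot end in a steel clamp 60 long, top at 117; beyond its tip a brass gauge post, top at 117. Origin: on the table under the middle of the spring's free length; x along the spring to its tip (within 20 deg of straight away from the robot), z up
- stand_b: the other stand, same build, look and axes; one stands left of the robot's middle line (y > 0), the other right, at random. Pressed at mid-span with 8 N, a sound spring gives about 5 mm there (pointer down to 11 mm), a soft one about 20 mm (pointer 46 mm). Which is soft cannot be seen beforehand, only found by pressing. They spring back
- pointer_a (a joint): how far the dark steel drag pointer on the gauge post of stand_a has been pushed down, in m: 0 to 0.003 at the start, just below the spring's tip (a finger 44 long, 12 wide). The tip pushes it down, and it stays at the lowest point, up to 0.06
- pointer_b (a joint): how far the dark steel drag pointer on the gauge post of stand_b has been pushed down, in m: 0 to 0.003 at the start, just below the spring's tip (a finger 44 long, 12 wide). The tip pushes it down, and it stays at the lowest point, up to 0.06
- marker_knob (a point): centre, 65 mm up, of the marker's upright round brass knob, 18 mm across, from 48 to 82 mm above the table, on a brass rider (30 x 28, top at 36 mm). It slides 50 mm to either side of the rail's middle, which lies at y = 0, along the knob's y axis (left, within 12 deg), starts within 12 mm of the middle, takes about 2 N and stays put. Rail 190 mm long, end blocks 32 mm high; z up
Mind the look-alikes: they are no part of the job. Leave any blue look-alike of the part that bears marker_knob alone.

How it is judged:
By the outcome, as a careful person would: the job done as asked, in the order asked, and still so for the second after the job is handed in, with the robot touching nothing.
It also fails if it takes over 56 s, if anything falls off the work surface, if the arm or the gripper's body presses on something with over 40 N, if the wrist force passes 120 N, or if a joint passes its speed limit or range.

## Working session

There is one attempt and no reset: what is moved stays moved. The work goes in short steps, each a Python script; the robot and the scene stay as the last script left them, time stands still between calls to the robot, and variables do not carry over. Pictures are saved under pics/ and viewed, at most 10 in all, crops included, and the job is handed in when it is done.

```bash
mkdir -p pics
cat > h.py <<'E'
import numpy as np, cv2
from rig import bot
def snap(c,fn=None):
    d=bot.camera(c)
    if fn: cv2.imwrite('pics/'+fn,d['img'][:,:,::-1])
    return d
def world(d):
    K=d['camera_matrix'];z=d['depth'];v,u=np.mgrid[:400,:640]
    p=np.stack([(u-K[0,2])/K[0,0]*z,(v-K[1,2])/K[1,1]*z,z,np.ones_like(z)],-1)
    w=(p@d['cam_to_world'].T)[...,:3]; w[z==0]=np.nan
    return w
E
python3 - <<'E'
from h import *
for c in ['top','scene']:
    d=snap(c,c+'0.png'); w=world(d); np.save(c+'w.npy',w); np.save(c+'i.npy',d['img'])
    print(c,d['cam_to_world'][:3].round(3).tolist())
    for t in ['stand_a','pointer_a','marker_knob']:
        for m in bot.mark_of(c,t): print(t,'mark',np.round(m['position'],4),round(m['conf'],2))
        for m in bot.cut_out(c,t):
            p=m['pixels'];v,u=np.where(p);q=w[p]
            print(t,'cut',round(m['conf'],2),p.sum(),u.min(),u.max(),v.min(),v.max(),np.nanmedian(q,0).round(3),np.nanpercentile(q[:,2],98).round(3))
print(bot.read_time(),bot.read_ft_force(),bot.read_joint_positions())
E
```

```text
top [[-0.026, -0.982, 0.189, 0.226], [-0.999, 0.022, -0.025, 0.005], [0.02, -0.189, -0.982, 0.929]]
stand_a mark [ 0.5252  0.3251 -0.0033] 0.66
stand_a mark [ 0.5478 -0.3305  0.0027] 0.65
stand_a cut 0.78 4271 418 462 86 209 [ 0.515 -0.322  0.03 ] 0.112
stand_a cut 0.72 4559 154 210 100 224 [0.485 0.317 0.024] 0.113Traceback (most recent call last):
  File "<stdin>", line 6, in <module>
ValueError: it knows: marker_knob, stand
```

Run:
```python
from h import *
for c in ['top','scene']:
    d=snap(c,c+'0.png'); w=world(d); np.save(c+'w.npy',w); np.save(c+'i.npy',d['img'])
    for t in ['stand_a','marker_knob']:
        for m in bot.mark_of(c,t): print(c,t,'mark',np.round(m['position'],4),round(m['conf'],2))
        for m in bot.cut_out(c,t):
            p=m['pixels'];v,u=np.where(p);q=w[p]
            print(t,'cut',round(m['conf'],2),p.sum(),u.min(),u.max(),v.min(),v.max(),np.nanmedian(q,0).round(3),np.nanpercentile(q[:,2],98).round(3))
            if t=='stand_a':
                s=q[(q[:,2]>.086)&(q[:,2]<.097)]; print(' spring',len(s),s.mean(0).round(4),cv2.minAreaRect(s[:,:2].astype('f4')*1000))
                s=q[(q[:,2]>.107)&(q[:,2]<.125)]; print(' high',len(s),[s[s[:,0]<np.median(q[:,0])].mean(0).round(4),s[s[:,0]>np.median(q[:,0])].mean(0).round(4)])
print(bot.read_time(),bot.read_ft_force(),bot.read_joint_positions())
```

```text
top stand_a mark [ 0.5245  0.3269 -0.0033] 0.69
stand_a cut 0.95 4570 154 212 101 224 [0.485 0.318 0.018] 0.111
 spring 1040 [0.5145 0.3256 0.0902] ((500.1545104980469, 320.06268310546875), (56.05885314941406, 277.98370361328125), 83.09312438964844)
 high 560 [array([nan, nan, nan]), array([nan, nan, nan])]
stand_a cut 0.67 4152 419 462 85 208 [ 0.515 -0.322  0.04 ] 0.112
 spring 1018 [ 0.5463 -0.332   0.09  ] ((529.2109985351562, -323.978515625), (56.172096252441406, 277.1819763183594), 86.82947540283203)
 high 490 [array([nan, nan, nan]), array([nan, nan, nan])]
top marker_knob mark [0.2213 0.2689 0.0654] 0.63
top marker_knob mark [ 0.2451 -0.3049  0.0648] 0.63
top marker_knob mark [ 0.524  -0.0074  0.0626] 0.62
marker_knob cut 0.55 186 432 450 256 268 [ 0.241 -0.299  0.035] 0.082
marker_knob cut 0.49 205 194 211 271 283 [0.221 0.265 0.036] 0.083
scene stand_a mark [ 0.5216  0.3267 -0.0019] 0.97
scene stand_a mark [ 0.5515 -0.3332 -0.0006] 0.81
stand_a cut 0.94 6806 193 327 290 399 [ 0.485 -0.34   0.089] 0.111
 spring 2288 [ 0.5449 -0.3351  0.0908] ((521.5938110351562, -327.9719238
[... 254 characters left out ...]
351806640625), (56.37358856201172, 280.4744567871094), 89.03507995605469)
 high 331 [array([nan, nan, nan]), array([nan, nan, nan])]
scene marker_knob mark [ 0.5222 -0.0063  0.0681] 0.91
scene marker_knob mark [ 0.2473 -0.3052  0.0648] 0.89
scene marker_knob mark [0.2181 0.2743 0.0643] 0.48
marker_knob cut 0.84 397 154 174 261 292 [ 0.251 -0.31   0.036] 0.082
marker_knob cut 0.83 337 357 374 233 264 [ 0.528 -0.013  0.036] 0.083
marker_knob cut 0.68 224 318 332 124 149 [0.229 0.263 0.036] 0.082
0.65 [ 0.00492767 -0.61007186  0.20993111] [-1.42502123  0.3983748   0.0450991   1.5366056  -0.01868015  1.20687404
 -0.05070367]<stdin>:11: RuntimeWarning: Mean of empty slice.
  ret = um.true_divide(
```

View pics/top0.png

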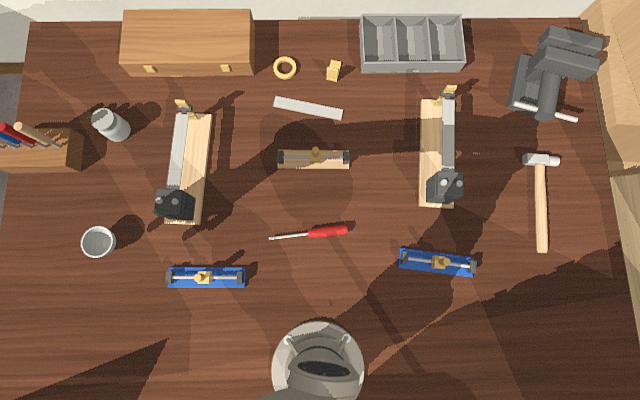

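View pics/scene0.png

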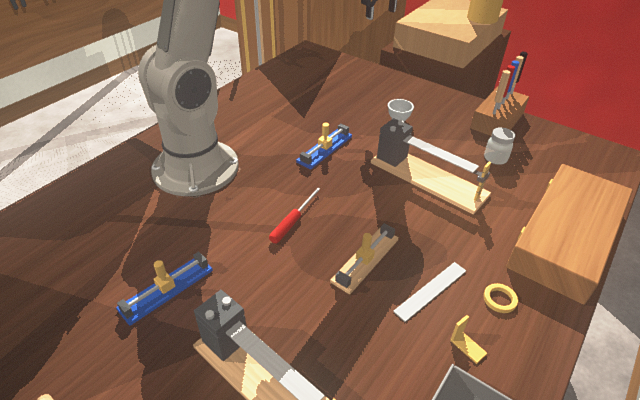

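Run:
```python
from h import *
from rig import bot
for c in ['top','scene']:
    w=np.load(c+'w.npy').reshape(-1,3)
    for o in [(.523,.326),(.549,-.332)]:
        o=np.array(o); a=np.array([1,0.]); q=w[np.linalg.norm(w[:,:2]-o,axis=1)<.17]
        for k in range(6):
            n=np.array([-a[1],a[0]]); r=q[:,:2]-o
            al,la=r@a,r@n
            s=q[(abs(al)<.08)&(abs(la)<.025)&(q[:,2]>.084)&(q[:,2]<.1)]
            m=s[:,:2].mean(0); l=cv2.fitLine(s[:,:2].astype('f4'),cv2.DIST_HUBER,0,.01,.01).ravel()
            a=l[:2]*np.sign(l[0]); n=np.array([-a[1],a[0]]); o=o+n*((l[2:]-o)@n)
        r=q[:,:2]-o; al,la=r@a,r@n
        hi=(q[:,2]>.105)&(q[:,2]<.125); cl=al[hi&(al<0)&(abs(la)<.03)]; po=al[hi&(al>.05)&(abs(la)<.03)]
        sp=(abs(la)<.012)&(q[:,2]>.084)&(q[:,2]<.1)
        print(c,'line through',o.round(4),'deg',np.degrees(np.arctan2(a[1],a[0])).round(2),'z',np.median(s[:,2]).round(4),'width',np.ptp((s[:,:2]-o)@n).round(4),
          'clamp',np.percentile(cl,[1,99]).round(4),'post',po.min().round(4),po.max().round(4),'spring',np.percentile(al[sp],[1,99]).round(4))
    k=w[(np.linalg.norm(w[:,:2]-[.523,-.007],axis=1)<.025)&(w[:,2]>.05)]
    print('knob',k.mean(0).round(4),k.min(0).round(3),k.max(0).round(3), 'top',k[k[:,2]>.078].mean(0).round(4))
    r=w[(abs(w[:,0]-.523)<.06)&(abs(w[:,1])<.12)&(w[:,2]>.008)&(w[:,2]<.034)]
    print('rail',cv2.minAreaRect(r[:,:2].astype('f4')*1000),r.mean(0).round(3))
print(bot.read_tcp_rot().round(3).tolist(),bot.read_tool_pos())
F=np.array([bot.read_ft_force() for _ in range(20)]);print(F.mean(0),F.std(0),bot.read_time())
```

```text
top line through [0.523  0.3263] deg -4.14 z 0.0901 width 0.0315 clamp [-0.1598 -0.1015] post 0.1102 0.1185 spring [-0.1597  0.1125]
top line through [ 0.5489 -0.3333] deg -5.31 z 0.09 width 0.0319 clamp [-0.1571 -0.0985] post 0.1129 0.119 spring [-0.1574  0.1157]
knob [ 0.5174 -0.0047  0.0733] [ 0.511 -0.012  0.05 ] [0.528 0.003 0.084] top [ 0.52   -0.0052  0.0804]
rail ((519.8972778320312, 0.23592376708984375), (184.45840454101562, 50.324039459228516), 88.71703338623047) [0.517 0.002 0.017]
scene line through [0.5228 0.3237] deg -4.15 z 0.0908 width 0.0375 clamp [-0.1569 -0.0972] post 0.1145 0.1206 spring [-0.0987  0.1223]
scene line through [ 0.5487 -0.3351] deg -5.44 z 0.0908 width 0.0319 clamp [-0.1534 -0.0942] post 0.118 0.1187 spring [-0.0958  0.0927]
knob [ 0.5254 -0.011   0.0705] [ 0.516 -0.018  0.05 ] [0.533 0.001 0.084] top [ 0.5238 -0.0083  0.081 ]
rail ((524.0318603515625, -2.1662063598632812), (189.9998321533203, 50.30194091796875), 88.35157775878906) [ 0.527 -0.01   0.017]
[[-0.97, 0.242, 0.0], [0.242, 0.97, 0.0], [-0.0, 0.0, -1.0]] [0.15750518 0.63066996 0.2313605 ]
[ 0.00492767 -0.61007186  0.20993111] [8.67361738e-19 2.22044605e-16 8.32667268e-17] 0.65
```

```bash
cat >> h.py <<'E'
e=np.array([.022,1,0]);e/=np.linalg.norm(e)
R=np.stack([np.cross(e,[0,0,-1.]),e,[0,0,-1.]],1)
def fz(t=.15,n=5):
    v=[]
    for _ in range(n): bot.sleep(t/n); v.append(bot.read_ft_force())
    return np.mean(v,0)
def press(x,y):
    bot.sleep(.2); f0=fz(.3)[2]; print('bias',f0)
    bot.movel([x,y,.099],speed=.08); z=.099; h=[]
    while True:
        F=fz()[2]-f0; zt=bot.read_tool_pos()[2]; h.append((zt,F)); print(round(bot.read_time(),2),round(zt,4),round(F,2))
        if F>7.6 or z<.055: break
        c=[p for p in h if p[1]>.8]
        st=.0015
        if len(c)>=2:
            k=max((c[-1][1]-c[0][1])/(c[0][0]-c[-1][0]),200); st=min((8-F)/k,.005)
        elif F>2: st=.001
        z-=max(st,.0003); bot.movel([x,y,z],speed=.02)
    v=[]
    for _ in range(11): bot.sleep(.1); v.append(bot.read_ft_force()[2]-f0)
    print('hold',np.mean(v).round(2),np.max(v).round(2),'z',bot.read_tool_pos())
    bot.movel([x,y,.10],speed=.04); bot.movel([x,y,.17],speed=.15); print('t',bot.read_time(),fz()-[0,0,f0])
E
python3 - <<'E'
from h import *
bot.set_gripper(0.)
bot.move_ptp([.521,.325,.13],R); print(bot.read_time(),bot.read_tool_pos(),bot.read_tcp_rot().round(2).tolist())
press(.521,.325)
E
```

```text
3.1833 [0.52029312 0.32674495 0.13021518] [[-1.0, 0.02, -0.0], [0.02, 1.0, 0.0], [0.0, 0.0, -1.0]]
bias 0.11201528399417104
4.38 0.0995 0.09
4.8 0.0976 -0.02
5.22 0.096 -0.06
5.63 0.0945 -0.45
6.05 0.093 -0.26
6.47 0.0916 0.21
6.88 0.0903 3.09
7.3 0.0892 4.67
7.72 0.0875 7.82
hold 7.88 8.67 z [0.5211889  0.32528233 0.08755314]
t 9.925 [-0.38042932  0.02472066 -0.52783444]
```

Run:
```python
from h import *
bot.move_ptp([.5485,-.334,.13],R); print(bot.read_time(),bot.read_tool_pos())
press(.5485,-.334)
for c in ['scene','top']:
    d=snap(c,c+'1.png'); np.save(c+'w1.npy',world(d))
    i=d['img'][:,:,::-1]
    if c=='scene': cv2.imwrite('pics/crops.png',np.hstack([cv2.resize(i[130:230,410:510],(400,400)),cv2.resize(i[300:400,260:360],(400,400))]))
print(bot.read_time())
```

```text
12.4417 [ 0.54940144 -0.33261141  0.12983964]
bias -0.20212601908913844
13.63 0.0995 0.34
14.05 0.0976 0.33
14.47 0.096 0.29
14.88 0.0945 0.35
15.3 0.093 0.15
15.72 0.0915 0.6
16.13 0.0901 1.16
16.55 0.0886 2.09
17.12 0.0836 3.97
17.68 0.0787 6.5
18.16 0.0757 8.0
hold 7.81 8.41 z [ 0.54759439 -0.33417614  0.07570851]
t 20.6417 [ 0.0116789   0.3124044  -0.01522333]
20.9083
```

View pics/crops.png

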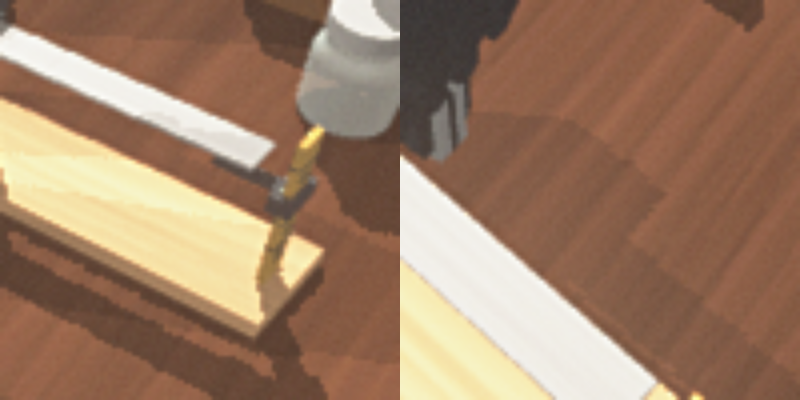

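View pics/top1.png

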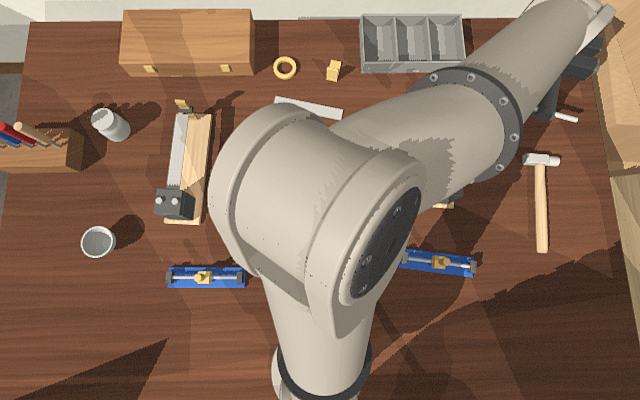

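Run:
```python
from h import *
P=lambda y,z:[.5222+.022*y,y,z]
bot.move_ptp(P(.034,.14),R); bot.sleep(.2); f0=fz(.2); print(bot.read_time(),f0)
bot.movel(P(.034,.056),speed=.1); print('down',fz()-f0)
y=.034; st=.008; hit=0
while y>-.045:
    y-=st; bot.movel(P(y,.056),speed=.06); F=(fz(.06,3)-f0); p=bot.read_tool_pos()
    print(round(bot.read_time(),2),p.round(4),F.round(1))
    if y<-.012: st=.003
    if F[1]>8: break
print('end',bot.read_tool_pos())
p=bot.read_tool_pos(); bot.movel(P(p[1]+.02,.056),speed=.08); bot.movel(P(p[1]+.02,.16),speed=.15)
bot.move_ptp([.45,.25,.3],R)
for c in ['scene','top']:
    d=snap(c,c+'2.png'); w=world(d); np.save(c+'w2.npy',w)
    for m in bot.mark_of(c,'marker_knob'): print(c,np.round(m['position'],4),m['conf'])
    w=w.reshape(-1,3); k=w[(abs(w[:,0]-.521)<.03)&(abs(w[:,1])<.08)&(w[:,2]>.05)&(w[:,2]<.09)]; print(k.mean(0),len(k))
i=cv2.imread('pics/top2.png'); cv2.imwrite('pics/crop2.png',cv2.resize(i[70:220,260:480],(660,450)))
print(bot.read_time())
```

```text
22.7 [ 0.43095667 -0.0784067   0.09291605]
down [-0.56849337  0.48130365 -0.34527147]
24.19 [0.5228 0.0256 0.0561] [-0.2 -0.1  0. ]
24.52 [0.5226 0.0177 0.056 ] [-0.1 -0.4  0.1]
24.86 [0.5224 0.0095 0.056 ] [-0.7  0.1  0.1]
25.19 [0.5223 0.0014 0.056 ] [-0.2  0.2  0.1]
25.52 [ 0.522  -0.0066  0.056 ] [-0.6 -0.2 -0. ]
25.86 [ 0.5219 -0.0145  0.056 ] [-0.1 -0.4 -0.1]
26.16 [ 0.5218 -0.0172  0.056 ] [-0.8  0.4  0. ]
26.46 [ 0.5218 -0.0202  0.056 ] [-0.4  0.3  0.2]
26.76 [ 0.5217 -0.0233  0.056 ] [-0.2  0.6 -0.1]
27.06 [ 0.5216 -0.0264  0.056 ] [-0.9 -0.  -0.3]
27.36 [ 0.5216 -0.0275  0.056 ] [-0.7  5.   1.1]
27.66 [ 0.5215 -0.0277  0.056 ] [-0.8 10.7  2.7]
end [ 0.52153671 -0.02770582  0.05596836]
scene [ 0.5184 -0.0515  0.0665] 0.6
scene [ 0.2471 -0.3042  0.063 ] 0.56
scene [0.2182 0.2732 0.067 ] 0.48
[ 0.52424074 -0.0552507   0.07073888] 136
top [ 0.2474 -0.3036  0.0666] 0.74
top [0.2198 0.2688 0.0685] 0.67
top [ 0.5223 -0.0501  0.0659] 0.59
[ 0.51639295 -0.04901449  0.07457574] 64
30.3083
```

View pics/crop2.png

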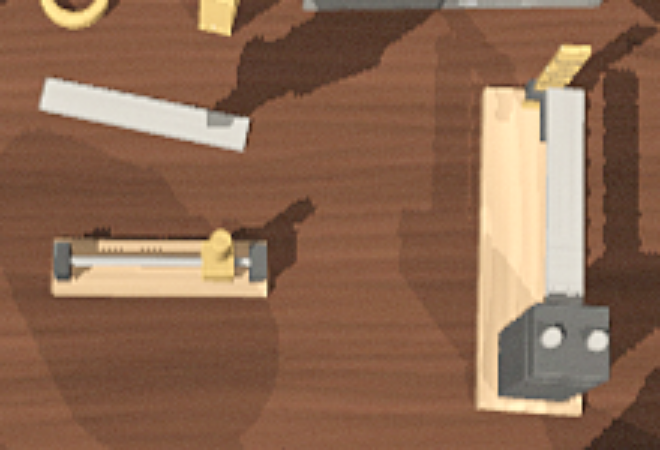

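The marker rests at its right-hand stop: crop (220,255), knob at y ≈ -0.05. The right-hand pointer, at crop (540,110), sits well below its spring tip, so the right spring is the soft one.

```bash
python3 -c "
from rig import bot
print(bot.hand_in())"
```

```text
the job is handed in; nothing more can be done
None
```

The right-hand spring is the soft one: under about 8 N it gave about 15.5 mm and the left about 4 mm (from the tool's travel; pointers were only checked by eye). The brass marker is at its right-hand stop, and the job is handed in at about 30 s.

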